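# Check the potter's wheel hand brake

### The job

Check the hand brake of the potter's wheel: with the outside of the fingers, press the red lever in towards the hand bar until it comes up against its own stop short of the bar, keep it pressed there for about a second, then let it spring all the way back out and move clear. Only push the lever from its outer side, do not grip it, force it or touch the bar, and leave the pot, the bowl and the wooden rib where they are.

Things in the scene. Friction and masses are not known exactly. Their poses are not given: they have to be found in the camera images.
- stand: Fixed brake stand on the bench: dark steel base plate 110 x 320 x 12 mm, two green posts (22 mm diameter) at y = -135 and +135 mm of its frame, carrying the hand bar. Origin: centre of the underside. Its y axis runs along the bar; its -x side is where the lever is. z up. A bracket under the lever's pivot spans x -55 to +5 mm, y -116 to -84 mm, heights 100 to 114 mm.
- bar: The fixed hand bar: horizontal tube along its y axis, 24 mm diameter and 310 mm long, with a black rubber grip of 30 mm diameter from y = -50 to +115 mm. Origin: on the tube's axis, in the middle of its length, 130 mm above the bench.
- blade: The red lever: upright flat strip, 10 mm thick (x), 22 mm high (z), from y = 8 to 158 mm of its frame, with a round end of 18 mm diameter at y = 160 mm. Origin: on the vertical pivot axis (a 26 mm hub), 130 mm above the bench, 36 mm off the bar's axis. y runs along the strip to its free end, x is square to the strip and points to the bar, z up. The frame turns with the lever: it swings level, the free end moving towards +x when pressed; let go, a spring returns it.
- press_spot (a point): Where to press: middle of the height of the strip's outer (-x) face, 120 mm from the pivot axis (blade frame x -5, y 120, z 0 mm), 130 mm above the bench. Its axes are those of the blade. Nothing stands under the strip here except the 12 mm base plate near the bar. Pressing here takes about 2 N to start, 5 to 6 N just before the stop; with the rubbing of the fingertips along the strip a tool may feel up to about 10 N before the lever is home, so push on to about 12 to 15 N.
- brake_lever (a joint): Turn of the lever, rad: 0 fully out (strip 0.28 rad away from parallel with the bar), 0.28 against its stop (strip parallel with the bar, 16 mm clear of the grip, press_spot about 34 mm further in). The stop is firm: it gives less than 0.01 rad under a 20 N push.
- pot: Loose small clay cup-shaped pot, 64 mm across the mouth, 75 mm high, standing. Origin: centre of underside. To be left alone.
- bowl: Loose clay bowl, 110 mm across the rim, 50 mm high, standing. Origin: centre of underside. To be left alone.
- rib: Loose wooden throwing rib lying flat, 50 x 87 x 12 mm. Origin: on its underside. To be left alone.

How it is judged:
By the outcome, as a careful person would: the job done as asked, in the order asked, and still so for the second after the job is handed in, with the robot touching nothing.
It also fails if it takes over 38 s, if anything falls off the work surface, if the arm or the gripper's body presses on something with over 40 N, if the wrist force passes 120 N, or if a joint passes its speed limit or range.

### The arm

A 7-joint arm with a two-finger parallel gripper is mounted at the origin on the work surface. World frame = base frame: x ahead of the robot, y to its left, z up, the work surface at z = 0. Lengths are in m, angles in rad, forces in N, time in s.
With the tool pointing down it reaches from about 0.4 to 0.875 m from the base axis. Payload 19.3 kg.
Tool frame: the origin (TCP) lies on the front face of the gripper's body, between the roots of the fingers; the fingertips stand 73 mm ahead of it and the grasp point (between the pads) lies 54 mm ahead of it; z points along the fingers, y is the direction in which the jaws open and shut (so a half turn about z gives the same grasp; the last joint's range is limited). The gripper opens to 85 mm and grips with 20 to 120 N. Pads are 22 mm wide; open, the fingers measure 114 mm over their backs; the gripper's body (76 mm by 85 mm) begins 54 mm behind the grasp point. The pads swing forward as they close: fully open they stand 13 mm farther back than shut.
Start: joints at [1.149, 0.521, -0.036, 1.599, 0.021, 1.021, -0.113], TCP at [0.215, -0.587, 0.304] pointing down, gripper open.
Joint ranges: [-2.91, 2.91], [-0.3, 2.13], [-1.5, 1.42], [0.17, 2.43], [-1.26, 4.41], [0.16, 1.93], [-2.52, 2.52]. Speed limits (rad/s): [1.89, 1.89, 2.39, 2.39, 3.01, 3.01, 3.01].

### API

Orientations are given as [roll, pitch, yaw] about the fixed x, y, z axes, in that order (R = Rz(yaw) Ry(pitch) Rx(roll)).
In Python, from workcell import bot gives the robot as it stands.
- The arm moves only by the shell command python3 -m crank 'ROWS' [OPENING] [FORCE]. ROWS is a JSON object of lists of equal length, an entry for each row: "travel": the shift along the world's x, y, z in cm, a list of three; "rot": the turn, a rotation vector about the world's x, y, z in degrees, a list of three. A call has 1 to 8 rows; each row is the pose to reach, as a shift and turn from the pose commanded when the call began; what a row does not reach only later rows make up. A row lasts 1/10 s, in which the tool goes at most 50 mm and 8.59 degrees, less where a joint would pass 70% of its speed; a pose out of reach is approached as far as the arm can. A call with a gripper value outside its range is refused whole. OPENING is the opening, from -1 (shut) to 1 (fully open), so that 0 is half open, set as the call begins (- or left out, the last holds). The fingers move at their own pace and stop on an object; FORCE is the grip in N (left out, the last holds). Time passes only in rows, so rows that repeat a pose let the fingers close. It gives the time, the measured TCP pose, the force and the opening at its end, in the units of the state.
- bot.observe(): the state, without advancing time (a new reading comes with each control period).
- bot.grab_frame(name): name is "side" or "top"; returns the picture (400x640x3 uint8, red, green, blue); there is no depth.
- bot.camera_model(name): a dict with "fx", "fy", "cx", "cy" (pixels), "R" (3x3) and "t" (3): a world point X has camera coordinates R X + t. Camera axes: x right, y down, z forward; pixel columns grow to the right and rows downward; lengths in m; the calibration is good to about 2 mm. A picture is of the moment at which its call begins. camera_model takes no time and is no camera call.
- bot.job_done(): hands the job in, once; it reports no verdict.
Trained networks look in the newest picture that a camera, given by its name, has taken for a name from the list of things; names that differ only in an ending like _2 or _b are one class to them, and where a whole thing is asked for, a point or a joint stands for the part that bears it (a point fixed in the world has none). Each returns a list of dicts, best first, with "conf" (0 to 1); they miss things now and then, are a little off and sometimes report something else, mostly with a low value. They report only what shows in the picture. A call takes as long as a camera call.
- bot.silhouettes(camera, thing): "pixels" (400x640 bool, what is visible of it) and "box" ([centre column, centre row, width, height] in pixels, round what is visible of it).
The state is a dict: "clock": time; "qpos": joint angles; "qd": joint speeds; "joint_efforts": joint torques, N m; "position": TCP position; "tool_rot": TCP orientation; "force": force on the tool from outside, world axes, zero at the start; "moment": the same for the moment, N m; "grip_width": finger opening in m.
Only numpy, scipy, OpenCV 4.12 (cv2) and the standard library are available. Lean on these libraries where they do the work, as an engineer would, in place of code of your own. Each camera call takes 0.05 s, during which the arm holds its last target.

## Working session

There is one attempt and no reset: what is moved stays moved. The work goes in short steps, Python scripts to look and compute and a shell command to move; the robot and the scene stay as the last step left them, time stands still between calls to the robot, and variables do not carry over. Pictures are saved under pics/ and viewed, and the job is handed in when it is done.

```bash
ls; mkdir -p pics; python3 - <<'E'
from workcell import bot
import cv2,numpy as np
s=bot.observe();print({k:np.round(v,3) for k,v in s.items()})
for n in ("side","top"):
    im=bot.grab_frame(n);cv2.imwrite(f"pics/{n}0.png",im[:,:,::-1]);m=bot.camera_model(n)
    R=np.array(m["R"]);t=np.array(m["t"]);print(n,m["fx"],m["cx"],m["cy"],R.round(3),(-R.T@t).round(3))
    for th in ("blade","bar","stand","pot","bowl","rib"):
        for d in bot.silhouettes(n,th)[:2]: print(n,th,round(d["conf"],2),np.round(d["box"],1))
E
```

```text
pics
{'clock': np.float64(0.0), 'qpos': array([ 1.149,  0.522, -0.036,  1.6  ,  0.021,  1.021, -0.113]), 'qd': array([ 0.   ,  0.   , -0.001,  0.002,  0.   ,  0.001, -0.   ]), 'joint_efforts': array([ 2.0000e-03, -9.2710e+01,  1.9820e+00, -3.6993e+01,  1.8000e-02,
        8.0000e-03, -0.0000e+00]), 'position': array([ 0.215, -0.586,  0.303]), 'tool_rot': array([-3.14 ,  0.   ,  0.352]), 'force': array([0.339, 1.006, 0.272]), 'moment': array([-0.04 , -0.02 , -0.025]), 'grip_width': np.float64(0.086)}
side 370.969887322172 323.0521524322109 202.70596591208914 [[-0.989 -0.145 -0.007]
 [-0.077  0.563 -0.823]
 [ 0.123 -0.813 -0.568]] [0.496 0.872 0.668]
side blade 0.65 [345.3 196.8  20.   41.7]
side blade 0.51 [324.1 222.6  62.1 114.9]
side bar 0.6 [348.1 196.8  20.9  41.1]
side bar 0.59 [321.9 205.1  31.5  72.7]
side stand 0.97 [324.5 222.8  66.8 114.3]
side pot 0.8 [352.6 181.6  18.2  24.9]
side bowl 0.7 [304.4 296.6  50.   42.3]
side rib 0.89 [285.2 226.8  31.4  18.2]
top 361.2399088825899 312.6910859204655 197.75451971556296 [[ 0.019 -1.     0.022]
 [-0.999 -0.02  -0.049]
 [ 0.049 -0.021 -0.999]] [0.569 0.073 0.897]
top blade 0.8 [307.8 221.4  82.9  21.2]
top bar 0.61 [296.6 196.  149.3  20.6]
top bar 0.3 [312.4 151.4  26.5  41.9]
top stand 0.95 [298.5 206.5 152.   64.6]
top pot 0.62 [404.3 222.7  29.6  27.4]
top rib 0.9 [313.  149.1  27.2  40.4]
top rib 0.73 [402.4 221.1  27.3  28.5]
```

View pics/side0.png

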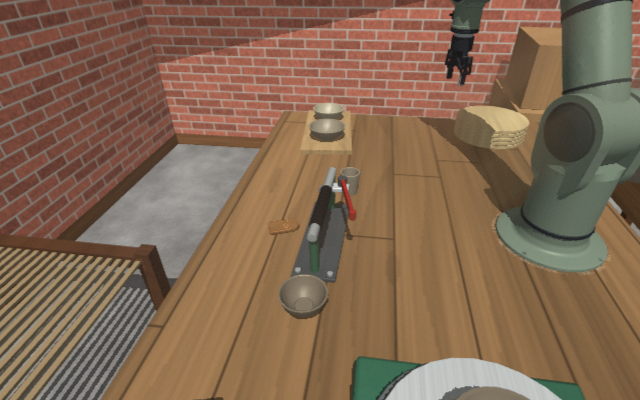

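View pics/top0.png

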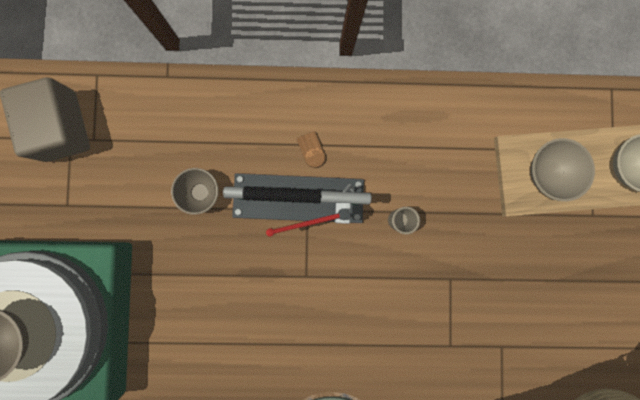

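Top view: the bar runs from about (225,192) to (370,198). The lever hub is at (344,214) and its free end at (270,232). The pot is at (405,220), the bowl at (195,190) and the rib at (313,149). Pressing means moving up the image, which is about world +x.

```bash
cat > h.py <<'E'
from workcell import bot
import cv2,numpy as np
def ray(n,uv,z):
    m=bot.camera_model(n);R=np.array(m["R"]);t=np.array(m["t"]);c=-R.T@t
    d=R.T@np.array([(uv[0]-m["cx"])/m["fx"],(uv[1]-m["cy"])/m["fy"],1]);return c+d*(z-c[2])/d[2]
def proj(n,X):
    m=bot.camera_model(n);p=np.array(m["R"])@X+np.array(m["t"]);return np.array([m["fx"]*p[0]/p[2]+m["cx"],m["fy"]*p[1]/p[2]+m["cy"]])
E
python3 - <<'E'
from h import *
im=bot.grab_frame("top");r,g,b=[im[:,:,i].astype(int) for i in range(3)]
red=((r>110)&(g<60)&(b<60));red[:180]=0;red[250:]=0
v,u=np.nonzero(red);print(len(u),u.min(),u.max())
P=np.array([ray("top",(a,c),0.141) for a,c in zip(u,v)])
np.set_printoptions(precision=4,suppress=True)
e=P[P[:,1]>P[:,1].max()-0.015];print("tip end",e.mean(0),"maxy",P[:,1].max())
q=P[(P[:,1]<P[:,1].max()-0.025)]
vx,vy,x0,y0=cv2.fitLine(q[:,:2].astype(np.float32),cv2.DIST_L2,0,.01,.01).ravel();print("blade line dir",vx,vy,x0,y0,"ang",np.arctan2(vx,vy))
M=bot.silhouettes("top","bar")[0]["pixels"];v,u=np.nonzero(M);print(len(u))
B=np.array([ray("top",(a,c),0.135) for a,c in zip(u,v)])
vx,vy,x0,y0=cv2.fitLine(B[:,:2].astype(np.float32),cv2.DIST_HUBER,0,.01,.01).ravel();print("bar",vx,vy,x0,y0,"ang",np.arctan2(vx,vy))
print("bar ends y",B[:,1].min(),B[:,1].max())
for uv,z in (((344,214),.143),((270,232),.141),((225,192),.135),((371,198.5),.135),((405,213),.075),((405,208),.075)): print(uv,ray("top",uv,z))
# stand corners
M=bot.silhouettes("top","stand")[0]["pixels"].astype(np.uint8)
for uv in ((235,175),(365,180),(233,218),(362,222)): print("plate",ray("top",uv,.012))
for th in("pot","bowl","rib"):
  for n in("top","side"):
    for d in bot.silhouettes(n,th)[:2]: print(n,th,d["conf"],ray(n,d["box"][:2],{"pot":.04,"bowl":.03,"rib":.01}[th]))
cr=cv2.resize(im[160:250,180:430],None,fx=3.2,fy=3.2,interpolation=cv2.INTER_CUBIC);cv2.imwrite("pics/crop1.png",cr[:,:,::-1])
E
```

```text
298 267 338
tip end [0.5337 0.1431 0.141 ] maxy 0.15064071557596848
blade line dir 0.2523087 -0.9676468 0.5551224 0.062018402 ang 2.8865273
1895
bar 0.024387281 0.9997026 0.612497 0.09443872 ang 0.0243897
bar ends y -0.06475177367702543 0.24570126589872432
(344, 214) [ 0.5736 -0.0091  0.143 ]
(270, 232) [0.5333 0.1444 0.141 ]
(225, 192) [0.6152 0.2413 0.135 ]
(371, 198.5) [ 0.6075 -0.0668  0.135 ]
(405, 213) [ 0.5789 -0.1562  0.075 ]
(405, 208) [ 0.5903 -0.1561  0.075 ]
plate [0.6647 0.2454 0.012 ]
plate [ 0.6591 -0.074   0.012 ]
plate [0.5596 0.2472 0.012 ]
plate [ 0.5556 -0.0679  0.012 ]
top pot 0.63 [ 0.5607 -0.1634  0.04  ]
side pot 0.8 [ 0.554  -0.1584  0.04  ]
top bowl 0.84 [0.6234 0.3347 0.03  ]
side bowl 0.7 [0.6216 0.3268 0.03  ]
side rib 0.89 [0.7275 0.065  0.01  ]
```

View pics/crop1.png

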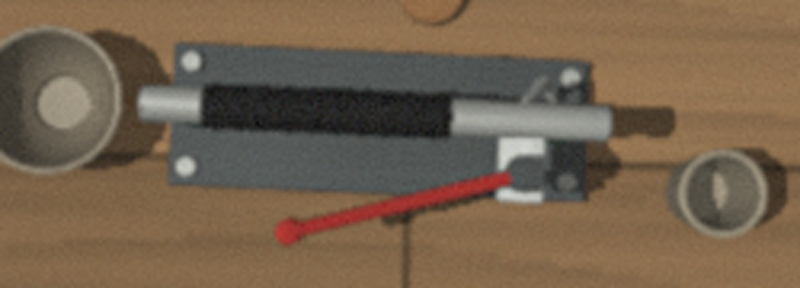

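```bash
python3 -m crank '{"travel":[[1.5,1.7,0],[4,4.4,0],[7,7.5,0],[10,10.5,0],[13,14,0],[16,17.5,0],[18.5,20.5,0],[20,22,0]],"rot":[[0,0,3],[0,0,8],[0,0,13],[0,0,18],[0,0,24],[0,0,30],[0,0,36],[0,0,40]]}' -1 20
python3 -m crank '{"travel":[[1,4.5,0],[2,9.2,0],[2.5,14,0],[3,18.8,0],[3.5,23.6,0],[4,28.4,0],[4.3,33,0],[4.5,36.6,0]],"rot":[[0,0,4],[0,0,9],[0,0,14],[0,0,19],[0,0,24],[0,0,29],[0,0,32],[0,0,34]]}'
```

```text
clock: 1.95
position: [0.4176, -0.3634, 0.3042]
tool_rot: [3.141, -0.001, 1.059]
force: [0.1, -0.3, -0.6]
grip_width: -0.0001
clock: 2.75
position: [0.4602, 0.0018, 0.3041]
tool_rot: [3.141, 0.0, 1.647]
force: [1.3, -0.6, 0.5]
grip_width: 0.0005
```

```bash
python3 -m crank '{"travel":[[0.3,3,-2],[0.6,6,-4.5],[1,8,-7],[1.2,9,-9.5],[1.2,9,-11.5],[1.2,9,-12],[1.2,9,-12]],"rot":[[0,0,3],[0,0,6],[0,0,9],[0,0,10],[0,0,10],[0,0,10],[0,0,10]]}'
python3 - <<'E'
from h import *
for n in ("side","top"):
    im=bot.grab_frame(n)
    c=im[100:300,220:480] if n=="side" else im[130:290,180:440]
    cv2.imwrite(f"pics/{n}2.png",cv2.resize(c,None,fx=3,fy=3,interpolation=cv2.INTER_CUBIC)[:,:,::-1])
s=bot.observe();print(s["position"],s["tool_rot"],s["force"],s["qpos"])
E
```

```text
clock: 3.45
position: [0.4722, 0.0891, 0.1837]
tool_rot: [-3.141, 0.0, 1.818]
force: [-0.2, 0.1, 1.2]
grip_width: 0.0002
[0.47270696 0.08911262 0.18477126] [3.14059553e+00 2.33966178e-04 1.81742034e+00] [ 0.04428715 -0.22686356  0.11554001] [ 0.09275954  0.52104666 -0.52466079  2.05528199  0.41548456  0.66699131
 -0.45924644]
```

View pics/side2.png

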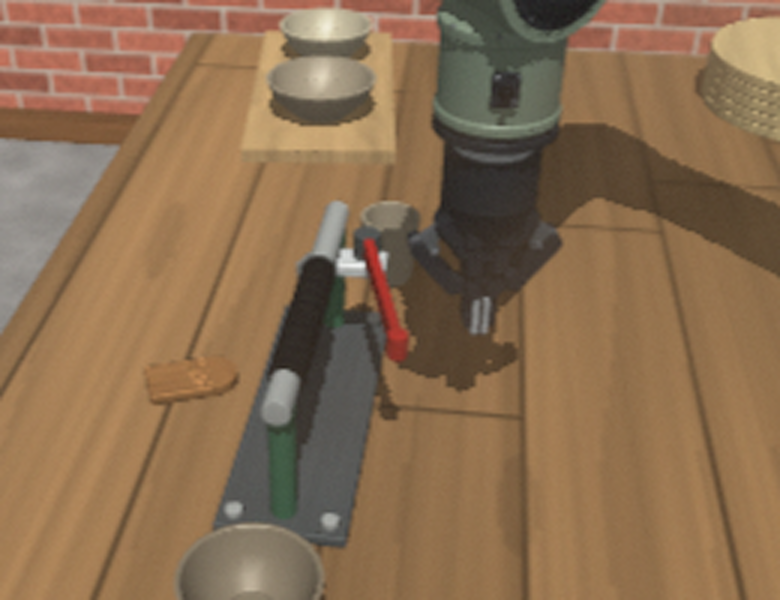

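View pics/top2.png

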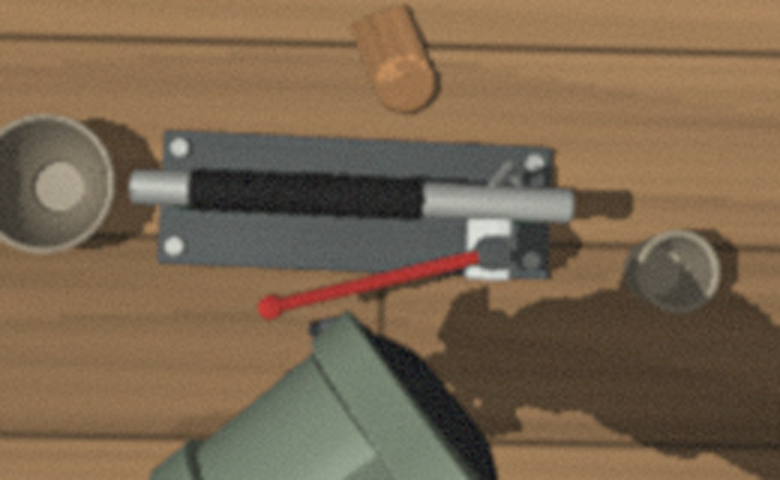

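The shut gripper sits outside the lever. Its knuckles flare well outward above the fingertips, with the left knuckle at (412,235) in the crop and the tips at (480,330). I need its profile before bringing it over the bar.

```bash
python3 - <<'E'
from h import *
np.set_printoptions(precision=4,suppress=True)
s=bot.observe();p=np.array(s["position"]);yaw=s["tool_rot"][2]
a=np.array([np.sin(yaw),-np.cos(yaw),0]);nrm=np.array([np.cos(yaw),np.sin(yaw),0])
m=bot.camera_model("side");R=np.array(m["R"]);c=-R.T@np.array(m["t"])
for uv in ((412,240),(412,248),(425,268),(440,280),(455,290),(463,300),(470,312),(470,330),(488,330),(560,240),(545,260),(520,290),(500,310)):
    w=(220+uv[0]/3,100+uv[1]/3)
    d=R.T@np.array([(w[0]-m["cx"])/m["fx"],(w[1]-m["cy"])/m["fy"],1])
    k=((p-c)@nrm)/(d@nrm);X=c+k*d
    print(uv,"lat mm",(X-p)@a*1000,"ahead mm",(p[2]-X[2])*1000)
E
python3 - <<'E'
import sys;sys.path.insert(0,'.')
from h import *
im=bot.grab_frame("side")[150:230,340:420]
cv2.imwrite("pics/side3.png",cv2.resize(im,None,fx=7,fy=7,interpolation=cv2.INTER_CUBIC)[:,:,::-1])
E
```

```text
(412, 240) lat mm 57.1149202062542 ahead mm -19.920488714914363
(412, 248) lat mm 56.76393367681224 ahead mm -12.376301137554336
(425, 268) lat mm 45.07905355923859 ahead mm 7.575745551300306
(440, 280) lat mm 31.86751095564358 ahead mm 20.251009047228596
(455, 290) lat mm 18.552570251322447 ahead mm 31.147936266237185
(463, 300) lat mm 11.018249692315807 ahead mm 41.766769534973214
(470, 312) lat mm 4.078621183061125 ahead mm 54.53937349465249
(470, 330) lat mm 2.6310936850572375 ahead mm 73.3755900858037
(488, 330) lat mm -13.124686806540028 ahead mm 74.627295465235
(560, 240) lat mm -65.4444841962774 ahead mm -11.624803216404079
(545, 260) lat mm -55.09785360658378 ahead mm 6.891887465666436
(520, 290) lat mm -37.00315954315824 ahead mm 35.262303825386255
(500, 310) lat mm -21.719444215323477 ahead mm 54.464270852757345
```

View pics/side3.png

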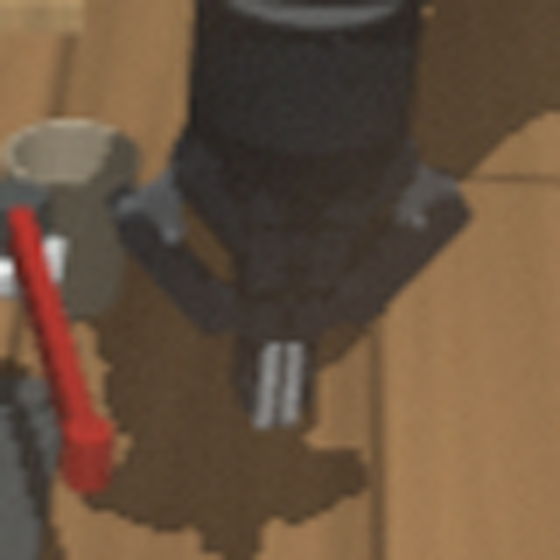

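The dark finger housings are about 28 mm wide over the last 40 mm or so, and the knuckles flare only above that. At TCP z = 0.186 they clear the strip's top and the bar. Next I approach to just short of the strip.

```bash
python3 -m crank '{"travel":[[1,0.3,0.1],[2.2,0.6,0.2],[3.4,0.9,0.2],[4.2,1.1,0.2],[4.8,1.2,0.2],[4.8,1.2,0.2]],"rot":[[0,0,0.5],[0,0,0.5],[0,0,0.5],[0,0,0.5],[0,0,0.5],[0,0,0.5]]}'
python3 - <<'E'
from h import *
im=bot.grab_frame("side")[140:240,310:410];cv2.imwrite("pics/side4.png",cv2.resize(im,None,fx=6,fy=6,interpolation=cv2.INTER_CUBIC)[:,:,::-1])
s=bot.observe();print(s["position"],s["tool_rot"],s["force"])
E
```

```text
clock: 4.2
position: [0.521, 0.1014, 0.186]
tool_rot: [3.141, -0.0, 1.826]
force: [-0.4, 0.8, 0.8]
grip_width: -0.0003
[0.52037436 0.10126929 0.18590074] [-3.14148695e+00 -9.15135775e-05  1.82651433e+00] [-0.38610198 -0.69631475  0.18433776]
```

View pics/side4.png

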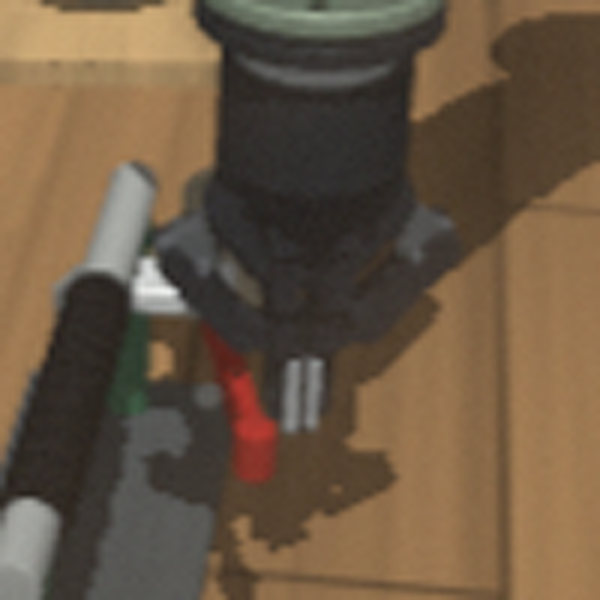

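The fingers hang just outside the strip at about (275,400), with no contact yet (force below 1 N). Now I press slowly along the lever's arc.

```bash
python3 -m crank '{"travel":[[0.4,0,0],[0.8,0.2,0],[1.2,0.3,0],[1.6,0.4,0],[2,0.6,0],[2.4,0.7,0],[2.7,0.8,0],[2.7,0.8,0]],"rot":[[0,0,0],[0,0,-2],[0,0,-4],[0,0,-6],[0,0,-8],[0,0,-10],[0,0,-11.5],[0,0,-11.5]]}'
python3 - <<'E'
from h import *
im=bot.grab_frame("side")[140:240,310:410];cv2.imwrite("pics/side5.png",cv2.resize(im,None,fx=6,fy=6,interpolation=cv2.INTER_CUBIC)[:,:,::-1])
s=bot.observe();print(s["position"],s["tool_rot"],s["force"])
E
```

```text
clock: 5.05
position: [0.5476, 0.1092, 0.1858]
tool_rot: [-3.141, 0.0, 1.624]
force: [-3.5, -2.5, 1.0]
grip_width: 0.0001
[0.54734717 0.10918414 0.18579611] [-3.14131756e+00  3.24456460e-04  1.62568903e+00] [-4.73344883 -2.42338727  0.78917021]
```

View pics/side5.png

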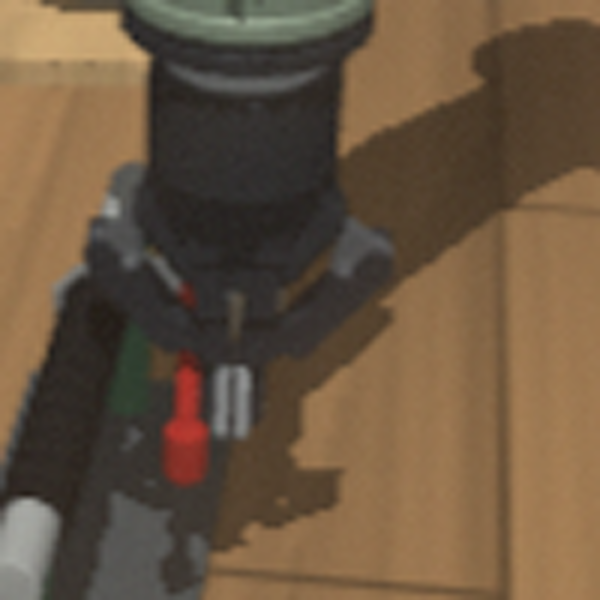

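The lever is following: its tip is now at (187,450), against the finger, at about 4–5 N. I continue in small steps and watch the force.

```bash
python3 -m crank '{"travel":[[0.3,0.1,0],[0.6,0.1,0],[0.8,0.1,0],[0.8,0.1,0]],"rot":[[0,0,-1.5],[0,0,-3],[0,0,-4],[0,0,-4]]}'
```

```text
clock: 5.5
position: [0.5553, 0.1107, 0.1858]
tool_rot: [-3.141, -0.001, 1.556]
force: [-4.0, 2.2, -0.5]
grip_width: -0.0
```

```bash
python3 -m crank '{"travel":[[0.1,0,0],[0.2,0,0],[0.2,0,0]],"rot":[[0,0,-0.5],[0,0,-0.5],[0,0,-0.5]]}'; python3 -m crank '{"travel":[[0.1,0,0],[0.2,0,0],[0.2,0,0]],"rot":[[0,0,0],[0,0,0],[0,0,0]]}'
```

```text
clock: 5.8
position: [0.5572, 0.1109, 0.1859]
tool_rot: [-3.141, -0.001, 1.548]
force: [-4.9, 3.4, 0.3]
grip_width: -0.0002
clock: 6.1
position: [0.5591, 0.1109, 0.1858]
tool_rot: [-3.141, -0.001, 1.548]
force: [-5.8, 4.2, -0.7]
grip_width: -0.0001
```

```bash
python3 -m crank '{"travel":[[0.1,0,0],[0.1,0,0]],"rot":[[0,0,0],[0,0,0]]}'; python3 -m crank '{"travel":[[0.1,0,0],[0.1,0,0]],"rot":[[0,0,0],[0,0,0]]}';  python3 - <<'E'
from h import *
im=bot.grab_frame("side")[140:240,310:410];cv2.imwrite("pics/side6.png",cv2.resize(im,None,fx=6,fy=6,interpolation=cv2.INTER_CUBIC)[:,:,::-1])
for i in range(1):
  s=bot.observe();print(s["position"],s["tool_rot"],s["force"])
E
```

```text
clock: 6.3
position: [0.5601, 0.111, 0.1858]
tool_rot: [-3.141, -0.001, 1.548]
force: [-5.4, 4.0, -0.9]
grip_width: -0.0002
clock: 6.5
position: [0.5605, 0.111, 0.1858]
tool_rot: [-3.14, -0.001, 1.549]
force: [-9.4, 4.2, 3.5]
grip_width: 0.0001
[0.5605426  0.11100235 0.18578816] [-3.14016818e+00 -5.15870143e-04  1.54865964e+00] [-10.08404957   4.66072876   2.64139758]
```

View pics/side6.png

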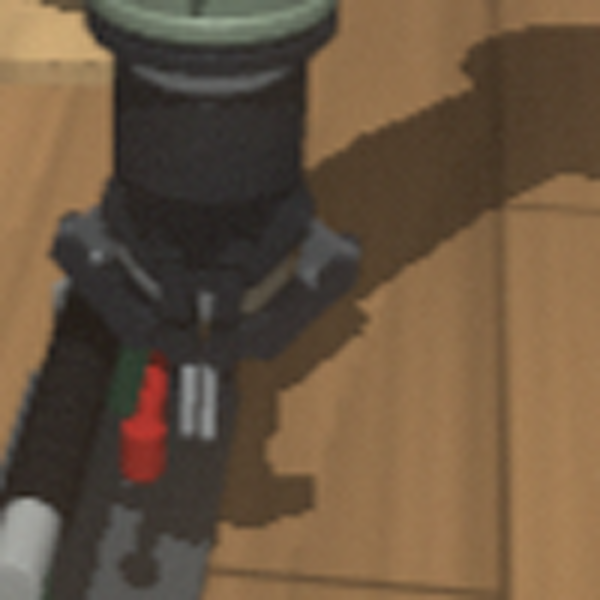

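The lever now looks parallel to the bar, and the force jumped from 5 to 10 N while the arm yielded, so it is at the stop. I push one more mm, then hold for about a second.

```bash
python3 -m crank '{"travel":[[0.05,0,0],[0.05,0,0]],"rot":[[0,0,0],[0,0,0]]}'
```

```text
clock: 6.75
position: [0.5608, 0.111, 0.1858]
tool_rot: [-3.14, -0.0, 1.549]
force: [-12.7, 4.7, 4.8]
grip_width: -0.0002
```

```bash
python3 -m crank '{"travel":[[0.02,0,0],[0.02,0,0],[0.02,0,0],[0.02,0,0],[0.02,0,0],[0.02,0,0]],"rot":[[0,0,0],[0,0,0],[0,0,0],[0,0,0],[0,0,0],[0,0,0]]}'; python3 - <<'E'
from h import *
for n in ("top","side"):
  im=bot.grab_frame(n)
  c=im[140:240,310:410] if n=="side" else im[160:250,200:400]
  cv2.imwrite(f"pics/{n}7.png",cv2.resize(c,None,fx=4,fy=4,interpolation=cv2.INTER_CUBIC)[:,:,::-1])
  r,g,b=[im[:,:,i].astype(int) for i in range(3)]
  red=((r>110)&(g<60)&(b<60));red[:180]=0;red[250:]=0;v,u=np.nonzero(red);k=(u<420)&(u>230);u=u[k];v=v[k]
  print(n,len(u))
  if len(u): 
    P=np.array([ray(n,(a,c),.13 if n=="side" else .141) for a,c in zip(u,v)]);print(P.mean(0),P.min(0),P.max(0))
s=bot.observe();print(s["position"],s["tool_rot"],s["force"])
E
```

```text
clock: 7.35
position: [0.5608, 0.111, 0.1858]
tool_rot: [-3.139, -0.0, 1.549]
force: [-13.1, 4.0, 4.6]
grip_width: -0.0002
top 0
side 94
[0.58043534 0.13299243 0.13      ] [0.5727631 0.0903301 0.13     ] [0.59038839 0.16752585 0.13      ]
[0.56082626 0.11102562 0.18576696] [-3.13936219e+00 -2.65839676e-04  1.54878152e+00] [-13.33465517   4.20295007   4.96420797]
```

View pics/top7.png

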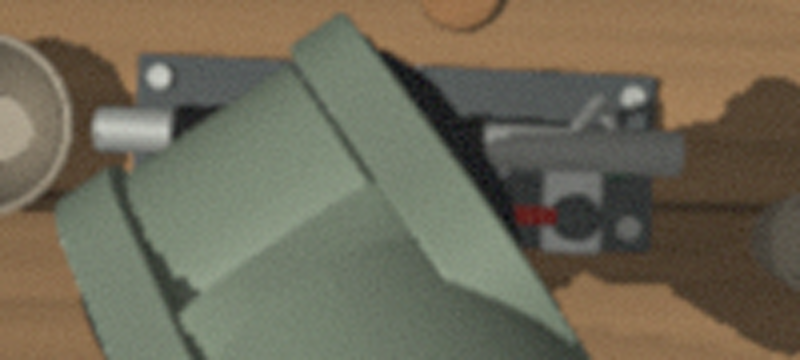

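The top view shows the red stub at (535,215) lying parallel to the bar, and the force is steady at about 13 N. It has been against the stop for about 1 s. I release by backing out along the same arc.

```bash
python3 -m crank '{"travel":[[0,0,0],[-0.4,0,0],[-1,-0.1,0],[-1.6,-0.3,0],[-2.2,-0.5,0],[-2.9,-0.7,0],[-3.6,-0.9,0],[-4.3,-1.1,0]],"rot":[[0,0,0],[0,0,0.5],[0,0,3],[0,0,6],[0,0,9],[0,0,12],[0,0,15],[0,0,16]]}'
python3 -m crank '{"travel":[[-1,-0.3,0],[-2.2,-0.6,0],[-3.6,-1,0],[-5,-1.5,1],[-6,-2,3],[-7,-3,6],[-7,-3,9],[-7,-3,10]],"rot":[[0,0,0],[0,0,0],[0,0,0],[0,0,0],[0,0,0],[0,0,0],[0,0,0],[0,0,0]]}'
python3 - <<'E'
from h import *
np.set_printoptions(precision=4,suppress=True)
im=bot.grab_frame("top");r,g,b=[im[:,:,i].astype(int) for i in range(3)]
cv2.imwrite("pics/top8.png",cv2.resize(im[130:290,180:440],None,fx=3,fy=3,interpolation=cv2.INTER_CUBIC)[:,:,::-1])
red=((r>110)&(g<60)&(b<60));red[:180]=0;red[250:]=0
v,u=np.nonzero(red);print(len(u),u.min(),u.max())
P=np.array([ray("top",(a,c),0.141) for a,c in zip(u,v)])
e=P[P[:,1]>P[:,1].max()-0.015];print("tip",e.mean(0))
q=P[(P[:,1]<P[:,1].max()-0.025)]
vx,vy,x0,y0=cv2.fitLine(q[:,:2].astype(np.float32),cv2.DIST_L2,0,.01,.01).ravel();print("blade ang",np.arctan2(-vx,-vy) if vy<0 else np.arctan2(vx,vy))
im=bot.grab_frame("side");cv2.imwrite("pics/side8.png",cv2.resize(im[100:330,220:480],None,fx=2.5,fy=2.5)[:,:,::-1])
for th in("pot","bowl","rib"):
  for n in("top","side"):
    for d in bot.silhouettes(n,th)[:2]: print(n,th,round(d["conf"],2),np.round(d["box"],1))
s=bot.observe();print(s["clock"],s["position"],s["force"])
E
```

```text
clock: 8.25
position: [0.5192, 0.0991, 0.1861]
tool_rot: [3.14, -0.0, 1.828]
force: [-0.3, 0.6, -0.5]
grip_width: -0.0002
clock: 9.05
position: [0.4494, 0.0692, 0.2884]
tool_rot: [3.138, 0.001, 1.825]
force: [0.2, 0.7, 0.1]
grip_width: -0.0002
275 268 338
tip [0.5341 0.1417 0.141 ]
blade ang -0.25421795
top pot 0.72 [402.5 221.9  30.7  28.1]
top pot 0.61 [195.8 191.5  43.4  47. ]
side pot 0.62 [347.4 196.2  20.   39.8]
top bowl 0.77 [193.6 191.7  44.4  44.4]
side rib 0.62 [285.8 225.4  33.1  18.6]
9.45 [0.4488 0.0693 0.285 ] [ 0.8532  0.5269 -0.4376]
```

View pics/top8.png

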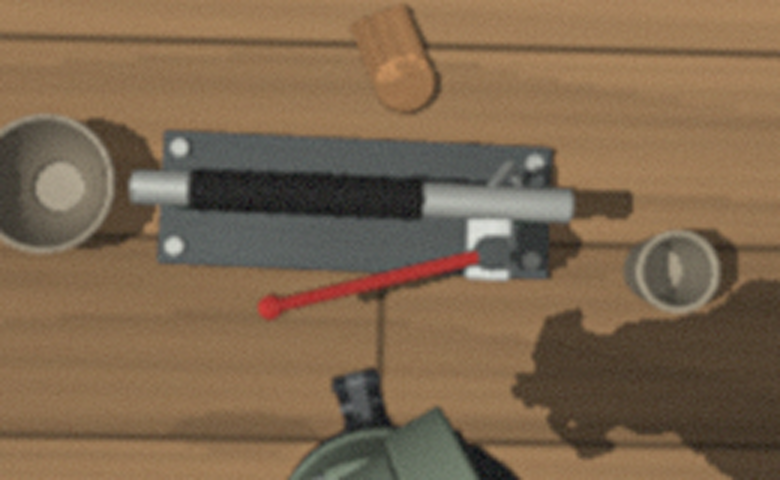

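View pics/side8.png

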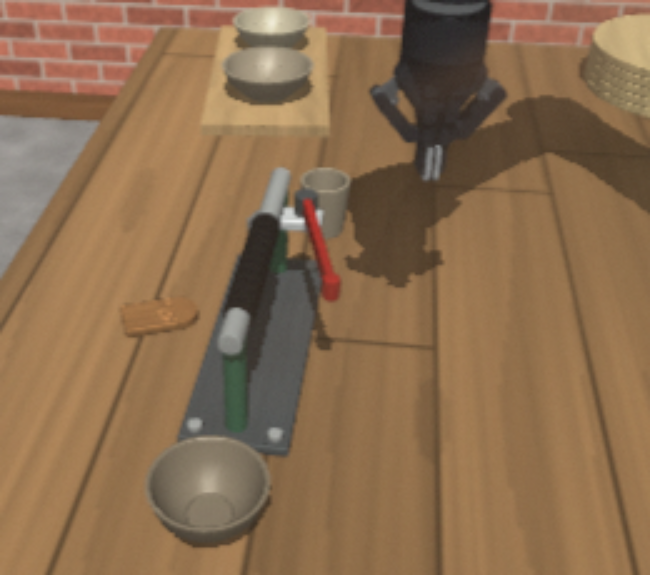

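The lever is back fully out: its tip is at (268,308) in the top crop, the same pixel as before the press, and its angle is -0.254 against -0.255. The pot, bowl and rib haven't moved, and the gripper is clear.

```bash
python3 -c "
from workcell import bot
print(bot.job_done())"
```

```text
the job is handed in; nothing more can be done
None
```

I did the brake check and handed the job in about 9.5 s into the 38 s limit. With the gripper shut, I pushed the red lever in from its outer side with the back of a finger until it met its stop.

- **At the stop:** the push force rose from about 5 N to 13 N while the arm barely moved. What showed of the lever lay parallel to the bar.
- **Hold:** I kept it pressed there for about 1 s at 10 to 13 N.
- **Release:** the lever sprang fully back out. Its angle is -0.254 rad now and was -0.255 rad before, and its tip came back to within about 1.5 mm.
- **Clear of everything:** the gripper is raised well clear of the lever, and the force reading is about zero.
- **Bar, pot, bowl and rib:** I saw no contact with the bar, and the pot, bowl and rib look unmoved in the top and side pictures.

**Checks that were off:** in the last detection pass, the side camera's "pot" result matched the lever's position. The network also missed the bowl in the side view and the rib in the top view. I checked those against the pictures by eye.

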